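Close the spacer canister and put it away in its crate

ROBOT

A 6-joint arm with a two-finger parallel gripper is mounted at the origin on the work surface. World frame = base frame: x ahead of the robot, y to its left, z up, the work surface at z = 0. Lengths are in m, angles in rad, forces in N, time in s.
With the tool pointing down it reaches from about 0.375 to 0.9 m from the base axis. Payload 3.1 kg.
Tool frame: the origin (TCP) lies at the centre of the arm's flange, where the gripper is bolted on; the fingertips stand 173 mm ahead of it and the grasp point (between the pads) lies 155 mm ahead of it (tip_extent is the distance from the TCP to the fingertips, in m); z points along the fingers, y is the direction in which the jaws open and shut (so a half turn about z gives the same grasp; the last joint's range is limited). The gripper opens to 85 mm and grips with 20 to 120 N. Pads are 22 mm wide; open, the fingers measure 114 mm over their backs; the gripper's body (76 mm by 85 mm) begins 54 mm behind the grasp point. The pads swing forward as they close: fully open they stand 13 mm farther back than shut.
Start: joints at [0.977, 0.527, 1.433, -0, 1.181, -0.178], TCP at [0.252, 0.572, 0.405] pointing down, gripper open.
Joint ranges: [-3.08, 3.08], [-0.75, 2.2], [0.22, 2.44], [-1.43, 4.57], [0, 2.65], [-2.85, 2.85]. Speed limits (rad/s): [2.79, 2.79, 3.14, 3.14, 3.14, 3.14].

INTERFACE

Orientations are given as a unit quaternion [x, y, z, w].
In Python, from station import sense, snapshot, sign_off, tip_extent gives the robot as it stands. The module is installed in compiled form; this text tells all that it offers.
- The arm moves only by the tool servo_tool, never from a script. Its argument "rows" is a list of rows, each a list of 3 entries, a list of its own where there are three numbers: the shift along the tool's x, y, z in mm, then the turn about the tool's z in degrees, then the opening, from -1 (shut) to 1 (fully open), so that 0 is half open. A call has 1 to 8 rows; each row is the pose to reach, as a shift and turn from the pose measured when the call began, along the tool's axes at that moment; what a row does not reach only later rows make up. A row lasts 1/10 s, in which the tool goes at most 50 mm and 8.59 degrees, less where a joint would pass 70% of its speed; a pose out of reach is approached as far as the arm can. A call with a gripper value outside its range is refused whole. The fingers move at their own pace and stop on an object; "force" is the grip in N (left out, the last holds). Time passes only in rows, so rows that repeat a pose let the fingers close. It gives the time, the measured TCP pose, the force and the opening at its end, in the units of the state.
- sense(): the state, without advancing time (a new reading comes with each control period).
- snapshot(name): name is "scene" or "top" or "wrist"; returns a dict with "image" (420x560x3 uint8, blue, green, red), "z_map" (420x560 float32, m along the optical axis (not along the pixel's ray), 0 where there is no reading), "vertical_fov" (degrees; the focal length in pixels is half the picture's height over the tangent of half this angle, whatever the lens; pixels are square), "cx", "cy" (the principal point, pixels), "cam_to_world" (4x4, takes a point from camera to world coordinates). Camera axes: x right, y down, z forward; pixel columns grow to the right and rows downward; lengths in m; the calibration is good to about 2 mm. The wrist camera is an equidistant fisheye: a pixel r from the principal point sees the ray r / f radians off the axis. A picture is of the moment at which its call begins.
- sign_off(): hands the job in, once; it reports no verdict.
The state is a dict: "t": time; "q": joint angles; "qd": joint speeds; "tau": joint torques, N m; "tcp_pos": TCP position; "tool_rot": TCP orientation; "force": force on the tool from outside, world axes, zero at the start; "ft_torque": the same for the moment, N m; "finger_gap": opening from 0.0 (shut) to 1.0 (fully open).
Only numpy, scipy, OpenCV 4.12 (cv2) and the standard library are available. Lean on these libraries where they do the work, as an engineer would, in place of code of your own. Each camera call takes 0.05 s, during which the arm holds its last target. There are 200 camera calls.

TASK

Put the loose plywood lid on the open aluminium canister so that it sits fully home and level on the rim, and stand the canister, lid on and upright, on the floor of the one empty cell of the plywood crate. Set both down gently rather than dropping them, leave the crate and its two closed canisters where they stand, and do not disturb the other things on the bench.

Things in the scene. Friction and masses are not known exactly. Their poses are not given: they have to be found in the camera images.
- canister: open round aluminium canister with a paper label band, 68 mm outside diameter, 110 mm tall; its top 12 mm is a narrower neck, 60 mm outside, 54 mm inside (3 mm wall), with the rim at its top. About 0.26 kg, some brass spacers in its lower half. Stands upright on the bench. Origin: centre of its underside; z up along its axis
- canister_rim (a point): centre of the canister's mouth, level with the rim, 110 mm above its underside
- lid: loose lid lying right way up, 50 g, 29 mm tall: below, a round plywood spigot (49 mm diameter, 8 mm deep, 2.5 mm play all round in the mouth), a plywood flange (62 mm diameter, 5 mm thick) that rests on the rim, on top an aluminium knob (28 mm diameter, 16 mm tall, lowest 4 mm a narrower neck). No catch: held on by its weight alone. Origin: centre of the spigot's underside; z up
- lid_seat (a point): centre of the underside of the lid's flange (8 mm above the lid's origin); it lies at the centre of the mouth, level with the rim, when the lid is seated
- lid_knob (a point): centre of the lid's knob, 8 mm above the flange's top and 21 mm above the lid's origin
- crate: loose plywood crate, 0.7 kg, 268 mm long (its own y) by 94 mm (x): a row of three square cells, 82 mm inside, 87 mm apart. Floor 6 mm thick; long sides 42 mm tall, dividers 36 mm, the two end panels with hand slots 78 mm. Two cells hold closed canisters, one is empty; which one differs. Origin: centre of its underside
- cell0 (a point): centre of the crate's first cell on the floor's top, at its own y = +87 mm, 6 mm above the bench
- cell1 (a point): the same for the middle cell (y = 0)
- cell2 (a point): the same for the last cell (y = -87 mm)
- closed1: closed canister with its lid pressed tight, in one of the crate's cells: 68 mm diameter, 131 mm tall over the knob, 0.34 kg. Origin: centre of its underside; z up
- closed2: the other closed canister, alike
- caliper: digital caliper lying flat, 235 mm long, grey head 14 mm tall. Leave it
- screwdriver: screwdriver with a black handle, lying, 190 mm long. Leave it
- steel_rule: flat steel rule, 150 mm by 19 mm, 3 mm thick. Leave it
- pulley: plywood pulley with a black groove, 90 mm diameter, 18 mm thick, lying flat; no knob and no spigot: not a lid. Leave it
- oil_bottle: upright bottle with black cap, 52 mm diameter, 130 mm tall. Leave it
- tape_roll: roll of tape lying flat, 90 mm diameter, 24 mm tall. Leave it
There are look-alikes about, which are no part of the job. Leave any blue or red look-alike of the lid alone.

How it is judged:
At the end, for the whole second after the job is handed in: Lid seated: flange within 3 mm of rim height, centred within 7 mm, level within 3.4 deg. Canister upright within 3.4 deg on the empty cell's floor, within 14 mm of its centre each way; both at rest. Crate and closed canisters within 30 mm of their start and upright, other things within 40 mm (z of lid_seat in the frame of canister_rim between -0.003 and 0.003 m and horizontal distance between lid_seat and canister_rim below 0.007 m and angle between each of lid, canister's own z axis and vertical below 0.06 rad and ((x of canister in the frame of cell0 between -0.014 and 0.014 m and y of canister in the frame of cell0 between -0.014 and 0.014 m and z of canister in the frame of cell0 between -0.005 and 0.005 m) or (x of canister in the frame of cell1 between -0.014 and 0.014 m and y of canister in the frame of cell1 between -0.014 and 0.014 m and z of canister in the frame of cell1 between -0.005 and 0.005 m) or (x of canister in the frame of cell2 between -0.014 and 0.014 m and y of canister in the frame of cell2 between -0.014 and 0.014 m and z of canister in the frame of cell2 between -0.005 and 0.005 m)) and linear speed of each of canister, lid below 0.02 m/s and distance of each of closed1, closed2, crate from where it was at the start of the episode below 0.03 m and angle between each of closed1, closed2's own z axis and vertical below 0.1 rad and distance of each of caliper, screwdriver, steel_rule, pulley, oil_bottle, tape_roll from where it was at the start of the episode below 0.04 m); the robot touches nothing.
It fails at once if the lid is dropped or thrown (out of the fingers, off the canister, faster than 0.6 m/s) (linear speed of lid above 0.6 m/s and contact force between the fingers and lid below 0.01 N and distance between lid_seat and canister_rim above 0.012 m).
It fails at once if the canister is dropped or knocked (out of the fingers, faster than 0.6 m/s) (linear speed of canister above 0.6 m/s and contact force between the fingers and canister below 0.01 N).
It fails at once if the canister is tipped over (angle between canister's own z axis and vertical above 0.6 rad).
It fails at once if the crate or a closed canister in it is shifted by more than 30 mm (distance of any of crate, closed1, closed2 from where it was at the start of the episode above 0.03 m).
It fails at once if another thing on the bench is shifted by more than 40 mm (distance of any of caliper, screwdriver, steel_rule, pulley, oil_bottle, tape_roll from where it was at the start of the episode above 0.04 m).
It also fails if it takes over 45 s, if anything falls off the work surface, if the arm or the gripper's body presses on something with over 40 N, if the wrist force passes 120 N, or if a joint passes its speed limit or range.

## Working session

There is one attempt and no reset: what is moved stays moved. The work goes in short steps, Python scripts to look and compute and a tool call to move; the robot and the scene stay as the last step left them, time stands still between calls to the robot, and variables do not carry over. Pictures are saved under pics/ and viewed, about 8 in all and at most 12, crops included, and the job is handed in when it is done.

Besides the shell and the picture viewer there is one more tool, called after ">>>" as name(argument=value, ...), one argument or row to a line, values as JSON. servo_tool: Moves the arm, as the interface text tells. Its arguments: {"type":"object","properties":{"rows":{"type":"array"},"force":{"type":"number"}},"required":["rows"]}

```bash
mkdir -p pics
cat > h.py <<'E'
import numpy as np, cv2
from station import sense, snapshot, sign_off, tip_extent
def f_of(s): return 210/np.tan(np.radians(s["vertical_fov"])/2)
def cloud(s):  # world xyz per pixel from depth map (pinhole)
    f=f_of(s); v,u=np.mgrid[:420,:560]; z=s["z_map"]
    P=np.stack([(u-s["cx"])/f*z,(v-s["cy"])/f*z,z,np.ones_like(z)],-1)
    return (P@np.array(s["cam_to_world"]).T)[...,:3]
def ray(s,u,v,fish=False):
    f=f_of(s); d=np.array([(u-s["cx"])/f,(v-s["cy"])/f,1.])
    if fish:
        r=np.hypot(d[0],d[1]); d=np.array([d[0]/r*np.sin(r),d[1]/r*np.sin(r),np.cos(r)]) if r>0 else d
    M=np.array(s["cam_to_world"]); return M[:3,3],M[:3,:3]@d
def onplane(s,u,v,h,fish=False):
    o,d=ray(s,u,v,fish); return o+d*(h-o[2])/d[2]
E
python3 - <<'E'
from h import *
print(sense())
for n in("scene","top"):
    s=snapshot(n); cv2.imwrite(f"pics/{n}0.png",s["image"]); np.savez(f"{n}0.npz",**s); print(n,s["vertical_fov"],s["cx"],s["cy"],np.round(s["cam_to_world"],3).tolist(),(s["z_map"]>0).mean())
print(tip_extent)
E
```

```text
{'t': 0.0, 'q': array([ 9.76489250e-01,  5.28477993e-01,  1.43394600e+00,  3.17265548e-06,
        1.18142113e+00, -1.78499294e-01]), 'qd': array([ 0.00016055, -0.00047855,  0.00092344,  0.0002595 , -0.00209435,
       -0.00033513]), 'tau': array([ 9.21888641e-04, -4.42344153e+01, -1.78027189e+01, -2.25807339e-04,
        8.30949488e-03,  4.05235951e-06]), 'tcp_pos': array([0.25222189, 0.57145129, 0.40371204]), 'tool_rot': array([ 2.06409844e-01,  9.78464975e-01, -1.04264217e-03, -4.25789467e-04]), 'force': array([-0.00586171,  0.47917506, -1.05424806]), 'ft_torque': array([ 0.01140338, -0.02275518, -0.03972468]), 'finger_gap': 1.0040887585606375}
scene 57.92991845502227 280.78461020328467 213.49531478066623 [[0.127, 0.825, -0.551, 1.015], [0.992, -0.102, 0.075, -0.035], [0.006, -0.556, -0.831, 0.802], [0.0, 0.0, 0.0, 1.0]] 0.9959608843537415
top 46.987121726481035 277.80652360918725 211.53211628575676 [[0.024, -0.993, 0.113, 0.369], [-1.0, -0.024, 0.003, 0.033], [-0.001, -0.113, -0.994, 1.4], [0.0, 0.0, 0.0, 1.0]] 0.9958588435374149
0.1734
```

View pics/top0.png

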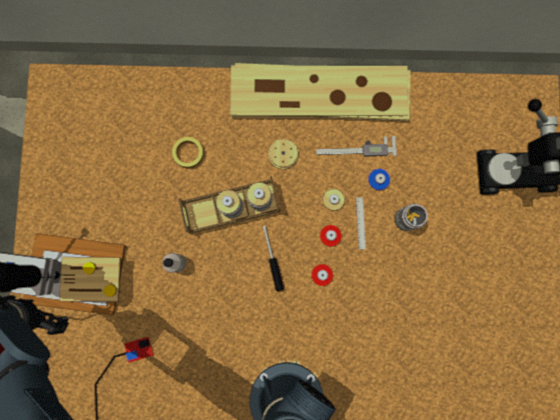

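View pics/scene0.png

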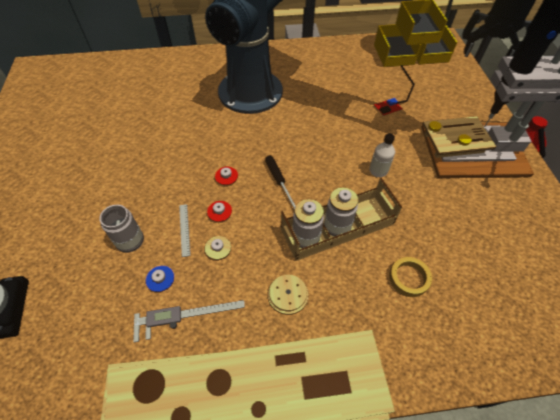

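Top view (1st picture): open canister at (412,217), free plywood lid with silver knob at (334,199), and the crate's empty cell at the left, (203,213). The scene view (2nd) agrees, with the canister at (120,228), the lid at (218,246) and the empty cell at (372,212).

Could be mistaken for the lid, with top-view pixels:
- red look-alikes at (331,235) and (322,274)
- blue look-alike at (379,179)
- pulley at (283,153): no knob, holes in it
- lids of the closed canisters at (229,203) and (260,194)

My choice is (334,199): plywood flange, aluminium knob, lying on the bench.

```bash
cat > m.py <<'E'
from h import *
T={k:v for k,v in np.load("top0.npz").items()}; S={k:v for k,v in np.load("scene0.npz").items()}
C=np.concatenate([cloud(T).reshape(-1,3),cloud(S).reshape(-1,3)]); n=420*560
src=np.r_[np.zeros(n),np.ones(n)]
def near(c,r,z0,z1): return (np.hypot(C[:,0]-c[0],C[:,1]-c[1])<r)&(C[:,2]>z0)&(C[:,2]<z1)
def st(name,m):
    for k in(0,1):
        p=C[m&(src==k)]
        if len(p)>4:
            c,r=cv2.minEnclosingCircle(p[:,:2].astype(np.float32)); print(name,"TS"[k],len(p),"med",np.round(np.median(p,0),4),"circ",np.round(c,4),round(r,4),"z",np.round(np.percentile(p[:,2],[5,50,95]),4))
E
python3 - <<'E'
from m import *
for nm,s,u,v in(("table",T,400,280),("table",S,60,150)): print(nm,np.round(cloud(s)[v,u],4))
can=onplane(T,412,215,.11)[:2]; lid=onplane(T,334,199,.02)[:2]; cell=onplane(T,203,213,.006)[:2]
print(can,lid,cell)
st("canrim",near(can,.05,.104,.12)); st("canbody",near(can,.05,.085,.102))
st("flange",near(lid,.045,.008,.018)); st("knob",near(lid,.03,.022,.04))
st("cellfloor",near(cell,.03,-.005,.015))
st("crate end etc",near(cell,.09,.06,.085))
for u,v in((229,203),(260,194)):
    c=onplane(T,u,v,.13)[:2]; st("knobc",near(c,.025,.126,.15)); st("bodyc",near(c,.05,.085,.106))
a=T["image"][180:260,290:450]; b=S["image"][190:290,80:260]
a=cv2.resize(a,None,fx=4.5,fy=4.5,interpolation=cv2.INTER_CUBIC)
cv2.imwrite("pics/crop1.png",a)
E
```

```text
table [ 0.3395 -0.3177  0.    ]
table [ 0.19   -0.5594 -0.    ]
[ 0.51558365 -0.32312414] [ 0.56673128 -0.12347318] [0.5184654  0.25473111]
canrim T 95 med [ 0.5123 -0.336   0.1093] circ [ 0.5158 -0.333 ] 0.0305 z [0.1048 0.1093 0.1138]
canrim S 182 med [ 0.5191 -0.336   0.1089] circ [ 0.5165 -0.3355] 0.0307 z [0.1046 0.1089 0.1115]
canbody T 120 med [ 0.5065 -0.3123  0.0954] circ [ 0.5154 -0.3322] 0.034 z [0.0862 0.0954 0.1009]
canbody S 314 med [ 0.5305 -0.3322  0.0949] circ [ 0.5171 -0.3351] 0.0344 z [0.086  0.0949 0.1008]
flange T 256 med [ 0.5653 -0.1188  0.0131] circ [ 0.5671 -0.1209] 0.0316 z [0.009  0.0131 0.0173]
flange S 380 med [ 0.5742 -0.1232  0.0129] circ [ 0.5678 -0.1245] 0.0318 z [0.0106 0.0129 0.0154]
knob T 76 med [ 0.5657 -0.1208  0.0293] circ [ 0.5675 -0.1212] 0.0144 z [0.0254 0.0293 0.0337]
knob S 112 med [ 0.57   -0.1244  0.0286] circ [ 0.5677 -0.1239] 0.0144 z [0.0234 0.0286 0.031 ]
cellfloor T 336 med [0.5184 0.2547 0.0066] circ [0.5185 0.2548] 0.03 z [0.0015 0.0066 0.0116]
cellfloor S 321 med [0.5162 0.2546 0.0061] circ [0.5175 0.2548] 0.0298 z [0.0037 0.0061
[... 238 characters left out ...]
 0.1372] circ [0.5317 0.1676] 0.0227 z [0.1268 0.1372 0.1422]
knobc S 127 med [0.5433 0.1683 0.1366] circ [0.5409 0.1698] 0.014 z [0.1282 0.1366 0.1388]
bodyc T 72 med [0.5157 0.1547 0.1012] circ [0.5336 0.1607] 0.0431 z [0.0906 0.1012 0.1053]
bodyc S 218 med [0.5655 0.1568 0.0989] circ [0.5413 0.1697] 0.034 z [0.0866 0.0989 0.1046]
knobc T 91 med [0.5614 0.0909 0.1369] circ [0.5618 0.0909] 0.0141 z [0.132  0.1369 0.1407]
knobc S 134 med [0.566  0.0869 0.1367] circ [0.5637 0.087 ] 0.0142 z [0.1295 0.1367 0.1391]
bodyc T 67 med [0.5379 0.0805 0.1018] circ [0.5613 0.09  ] 0.0338 z [0.0906 0.1018 0.1051]
bodyc S 218 med [0.5889 0.0783 0.0996] circ [0.5647 0.0877] 0.0342 z [0.0871 0.0996 0.105 ]
```

View pics/crop1.png

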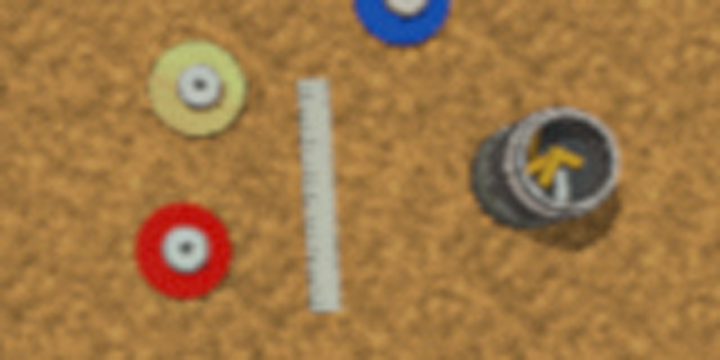

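The crop (3rd picture) confirms it: plywood flange with silver knob at crop (199,87), red look-alike at (185,249), open canister at (562,162). Measured heights are rim 0.109, flange 0.013, knob 0.029 and cell floor 0.006 m, all matching the text. I'll move toward the lid now.

>>> servo_tool(
  rows=[
    [[-285,-254,0],51,1],
    [[-285,-254,0],51,1],
    [[-285,-254,0],51,1],
    [[-285,-254,0],51,1],
    [[-285,-254,0],51,1],
    [[-285,-254,0],51,0],
    [[-285,-254,0],51,0],
    [[-285,-254,0],51,0],
  ],
  force=30,
)

```text
t: 0.9
tcp_pos: [0.4111, 0.2214, 0.4041]
tool_rot: [0.608, 0.794, -0.001, 0.0]
force: [1.2, 0.8, 0.2]
finger_gap: 0.514
```

```bash
cat >> h.py <<'E'
from scipy.spatial.transform import Rotation as Ro
def to(p,a=None,st=None):
    """shift in tool axes (mm) + turn (deg) to take TCP to world p and jaw angle a(deg)"""
    st=st or sense(); R=Ro.from_quat(st["tool_rot"]).as_matrix()
    y=R[:,1]; now=np.degrees(np.arctan2(y[1],y[0]))
    print("tcp",np.round(st["tcp_pos"],4),"jaw",round(now,2),"F",np.round(st["force"],2),"gap",round(st["finger_gap"],3),"t",st["t"],"tilt",np.round(R[:2,2],4))
    if p is not None: print("shift",np.round(R.T@(np.array(p)-st["tcp_pos"])*1000,1), "turn",None if a is None else round((now-a+90)%180-90,2))
E
python3 - <<'E'
from m import *
to([.5676,-.1225,.28],15.4)
cell=np.array([.5407,.17])
for k in(0,1):
  for z0,z1 in((.02,.045),(.03,.085)):
    m=near(cell,.165,z0,z1)&(src==k); p=C[m]
    # drop isolated / other objects: keep within crate strip
    e=np.array([-.265,.964]); d=p[:,:2]-cell; l=d@e; w=d@np.array([e[1],-e[0]])
    p=p[(abs(l)<.155)&(abs(w)<.062)]
    r=cv2.minAreaRect((p[:,:2]*1000).astype(np.float32)); print("TS"[k],z0,len(p),np.round(r[0],1),np.round(r[1],1),round(r[2],2))
E
```

```text
tcp [0.4111 0.2214 0.4041] jaw 15.06 F [1.22 0.84 0.23] gap 0.514 t 0.9 tilt [-0.0013 -0.0023]
shift [-372.5   62.   124.7] turn -0.34
T 0.02 681 [539.5 174.5] [ 95.3 264.8] 15.26
T 0.03 937 [539.2 174.8] [ 95.4 268.3] 15.16
S 0.02 1533 [539.7 171.6] [ 97.3 269.7] 15.07
S 0.03 2098 [539.7 171.9] [ 97.2 270.5] 15.12
```

>>> servo_tool(
  rows=[
    [[-372,62,60],0,0],
    [[-372,62,60],0,0],
    [[-372,62,60],0,0],
    [[-372,62,60],0,0],
    [[-372,62,60],0,0],
    [[-372,62,60],0,0],
    [[-372,62,60],0,0],
    [[-372,62,60],0,0],
  ],
)

```text
t: 1.7
tcp_pos: [0.5686, -0.1252, 0.3438]
tool_rot: [0.609, 0.793, -0.001, 0.0]
force: [-0.8, 0.2, 0.5]
finger_gap: 0.503
```

>>> servo_tool(
  rows=[
    [[0,0,0],0,0],
    [[0,0,0],0,0],
  ],
)

```text
t: 1.9
tcp_pos: [0.5684, -0.1261, 0.3429]
tool_rot: [0.61, 0.792, -0.002, -0.001]
force: [-0.5, 0.1, 0.4]
finger_gap: 0.498
```

Run:
```python
from h import *
to([.5676,-.1225,.25],15.1)
s=snapshot("wrist"); np.savez("w1.npz",**s); cv2.imwrite("pics/w1.png",s["image"])
print(s["vertical_fov"],s["cx"],s["cy"],np.round(s["cam_to_world"],3).tolist(),(s["z_map"]>0).mean())
```

```text
tcp [ 0.5684 -0.1261  0.3429] jaw 14.81 F [-0.53  0.13  0.35] gap 0.498 t 1.9 tilt [-0.0027 -0.0019]
shift [ 3.7  0.5 92.9] turn -0.29
65.70646984690485 279.6337221736304 203.39251815891734 [[0.967, 0.243, 0.08, 0.547], [0.256, -0.916, -0.309, -0.047], [-0.002, 0.319, -0.948, 0.311], [0.0, 0.0, 0.0, 1.0]] 0.996156462585034
```

View pics/w1.png

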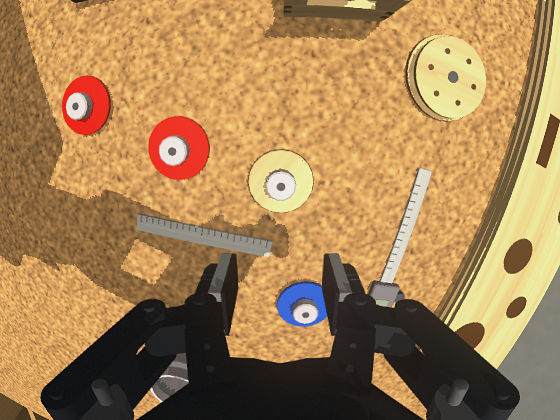

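Wrist view (4th picture): lid at (281,182), knob at (280,186), between the pads' line of travel and well clear of the blue look-alike at (305,302). The steel rule's end is at (268,247).

```bash
cat >> h.py <<'E'
def wcloud(s):
    f=f_of(s); v,u=np.mgrid[:420,:560]; a=(u-s["cx"])/f; b=(v-s["cy"])/f; r=np.hypot(a,b)+1e-9
    k=np.tan(np.minimum(r,1.5))/r; z=s["z_map"]
    P=np.stack([a*k*z,b*k*z,z,np.ones_like(z)],-1); return (P@np.array(s["cam_to_world"]).T)[...,:3]
def circ(P,c,r,z0,z1,name=""):
    m=(np.hypot(P[...,0]-c[0],P[...,1]-c[1])<r)&(P[...,2]>z0)&(P[...,2]<z1); p=P[m]
    if len(p)<5: print(name,"few",len(p)); return
    q,R=cv2.minEnclosingCircle(p[:,:2].astype(np.float32)); print(name,len(p),"circ",np.round(q,4),round(R,4),"z",np.round(np.percentile(p[:,2],[5,50,95]),4)); return np.array(q)
E
python3 - <<'E'
from h import *
s={k:v for k,v in np.load("w1.npz").items()}
P=wcloud(s); c=P[184,281,:2]; print("lid pt",P[184,281])
circ(P,c,.045,.008,.018,"flange"); circ(P,c,.025,.022,.036,"knob")
hsv=cv2.cvtColor(s["image"],cv2.COLOR_BGR2HSV)
m=cv2.inRange(hsv,(20,30,120),(40,160,255)); m[:120]=0; m[230:]=0; m[:,:230]=0; m[:,330:]=0
m=cv2.morphologyEx(m,cv2.MORPH_OPEN,np.ones((3,3)))
cs=max(cv2.findContours(m,0,1)[0],key=cv2.contourArea)[:,0]
W=np.array([onplane(s,u,v,.012,True) for u,v in cs]); q,R=cv2.minEnclosingCircle(W[:,:2].astype(np.float32)); print("ray flange",np.round(q,4),R, cs.min(0),cs.max(0))
to([.5676,-.1225,.25],15.1)
E
```

```text
lid pt [ 0.56741164 -0.12099347  0.02773862]
flange 2543 circ [ 0.5673 -0.1228] 0.0316 z [0.0108 0.012  0.0132]
knob 725 circ [ 0.5673 -0.1231] 0.014 z [0.026  0.028  0.0292]
ray flange [ 0.5676 -0.1231] 0.030888954177498817 [249 150] [312 212]
tcp [ 0.568  -0.1249  0.3432] jaw 14.9 F [-0.99 -0.05  0.51] gap 0.5 t 1.95 tilt [-0.0031 -0.0015]
shift [ 2.4  0.6 93.2] turn -0.2
```

>>> servo_tool(
  rows=[
    [[2,1,45],0,0],
    [[2,1,90],0,0],
    [[2,1,115],0,0],
    [[2,1,130],0,0],
    [[2,1,138],0,0],
    [[2,1,138],0,0],
    [[2,1,138],0,0],
  ],
)

```text
t: 2.65
tcp_pos: [0.5685, -0.1227, 0.2064]
tool_rot: [0.609, 0.793, -0.001, 0.0]
force: [0.2, -0.2, -0.3]
finger_gap: 0.5
```

Run:
```python
from h import *
s=snapshot("wrist"); np.savez("w2.npz",**s); cv2.imwrite("pics/w2.png",s["image"])
P=wcloud(s); circ(P,(.5674,-.123),.025,.022,.033,"knob"); circ(P,(.5674,-.123),.04,.009,.015,"flange")
to([.5676,-.1228,.193],15.1)
# finger pixels: lowest z points near fingers
m=(np.hypot(P[...,0]-.5674,P[...,1]+.123)<.06)&(P[...,2]>.0335)&(P[...,2]<.12); p=P[m]
print(len(p),np.round(np.percentile(p[:,2],[0,1,5,20]),4) if len(p) else "")
```

```text
knob 2090 circ [ 0.5672 -0.123 ] 0.0143 z [0.0245 0.0279 0.029 ]
flange 6016 circ [ 0.5673 -0.1232] 0.0318 z [0.011  0.0121 0.013 ]
tcp [ 0.5686 -0.1229  0.2066] jaw 14.92 F [-0.1   0.15 -0.5 ] gap 0.5 t 2.7 tilt [-0.0004 -0.0027]
shift [ 0.4 -0.9 13.6] turn -0.18
26790 [0.0337 0.0409 0.0538 0.0838]
```

View pics/w2.png

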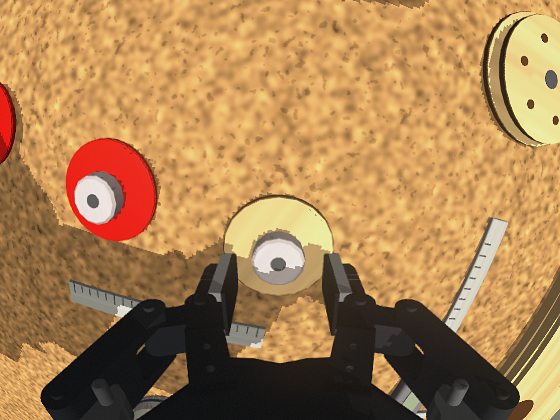

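Close view (5th picture): knob at (278,255) midway between the pads at (228,285) and (333,285), with the rule's end behind them. Descending and gripping.

>>> servo_tool(
  rows=[
    [[0,-1,8],0,0],
    [[0,-1,14],0,0],
    [[0,-1,14],0,-0.2],
    [[0,-1,16],0,-0.2],
    [[0,-1,18],0,-0.2],
    [[0,-1,18],0,-0.2],
  ],
)

```text
t: 3.3
tcp_pos: [0.5675, -0.1232, 0.1883]
tool_rot: [0.609, 0.793, -0.001, 0.0]
force: [0.6, 0.8, 0.3]
finger_gap: 0.4
```

Run:
```python
from h import *
s=snapshot("wrist"); np.savez("w3.npz",**s)
P=wcloud(s); circ(P,(.5674,-.123),.025,.026,.033,"knob")
to([.5676,-.1228,.188],15.1)
m=(np.hypot(P[...,0]-.5674,P[...,1]+.123)<.05)&(np.hypot(P[...,0]-.5674,P[...,1]+.123)>.0165)&(P[...,2]>.0155)&(P[...,2]<.08); p=P[m]
print(len(p),np.histogram(p[:,2],np.arange(.0155,.04,.002)))
```

```text
knob 2647 circ [ 0.5662 -0.1187] 0.0235 z [0.0266 0.0281 0.0306]
tcp [ 0.5676 -0.1232  0.1885] jaw 14.92 F [-0.01 -0.32 -0.46] gap 0.404 t 3.35 tilt [-0.0007 -0.0025]
shift [0.4 0.1 0.5] turn -0.18
11840 (array([ 46,  68,  99, 122, 138, 160, 165, 182, 153, 177, 170, 204]), array([0.0155, 0.0175, 0.0195, 0.0215, 0.0235, 0.0255, 0.0275, 0.0295,
       0.0315, 0.0335, 0.0355, 0.0375, 0.0395]))
```

>>> servo_tool(
  rows=[
    [[0,0,0],0,-0.3],
    [[0,0,0],0,-0.45],
    [[0,0,0],0,-0.6],
    [[0,0,0],0,-0.6],
    [[0,0,0],0,-0.6],
  ],
  force=30,
)

```text
t: 3.85
tcp_pos: [0.5677, -0.1232, 0.1887]
tool_rot: [0.609, 0.793, -0.001, 0.001]
force: [-0.8, 0.3, 2.8]
finger_gap: 0.311
```

>>> servo_tool(
  rows=[
    [[0,0,-8],0,-0.6],
    [[0,0,-25],0,-0.6],
    [[0,0,-50],0,-0.6],
    [[0,0,-80],0,-0.6],
    [[0,0,-115],0,-0.6],
    [[0,0,-135],0,-0.6],
    [[0,0,-140],0,-0.6],
    [[0,0,-140],0,-0.6],
  ],
)

```text
t: 4.65
tcp_pos: [0.5676, -0.1228, 0.3294]
tool_rot: [0.609, 0.793, -0.001, 0.001]
force: [0.5, -0.3, 0.0]
finger_gap: 0.308
```

Run:
```python
from h import *
to([.5162,-.3342,.33],15.1)
s=snapshot("wrist"); np.savez("w4.npz",**s); cv2.imwrite("pics/w4.png",s["image"][120:360,120:440])
P=wcloud(s); c=sense()["tcp_pos"][:2]
z=sense()["tcp_pos"][2]-.1885
circ(P,c,.04,z+.009,z+.015,"flange")
# tilt of lid: plane fit to visible flange top
m=(np.hypot(P[...,0]-c[0],P[...,1]-c[1])<.033)&(P[...,2]>z+.006)&(P[...,2]<z+.018); p=P[m]
A=np.c_[p[:,:2]-c,np.ones(len(p))]; 
w=np.ones(len(p),bool)
for _ in range(4):
    k=np.linalg.lstsq(A[w],p[w,2],rcond=None)[0]; w=abs(A@k-p[:,2])<.0015
print("plane",k,w.sum(),"expected z",z+.013)
t=snapshot("scene"); np.savez("s4.npz",**t); Q=cloud(t); circ(Q,c,.045,z+.005,z+.016,"flange scene")
```

```text
tcp [ 0.5676 -0.1228  0.3294] jaw 14.92 F [ 0.48 -0.26  0.01] gap 0.308 t 4.65 tilt [ 0.0011 -0.0033]
shift [-1.910e+02 -1.041e+02  1.000e-01] turn -0.18
flange 5194 circ [ 0.5679 -0.1228] 0.0316 z [0.1515 0.1527 0.1537]
plane [ 0.00232609 -0.00062275  0.15276359] 4979 expected z 0.1527677612405719
flange scene 346 circ [ 0.5676 -0.1239] 0.0318 z [0.1503 0.1526 0.1545]
```

View pics/w4.png

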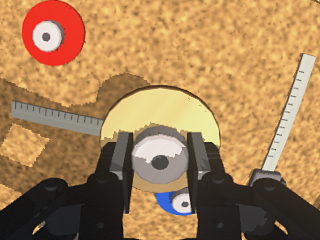

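Lid gripped and level (6th picture: knob at (158,158) between the pads). I'll go a bit past the canister so the wrist camera sees its mouth unobstructed.

>>> servo_tool(
  rows=[
    [[-25,-10,0],0,-0.6],
    [[-65,-28,0],0,-0.6],
    [[-110,-48,0],0,-0.6],
    [[-155,-68,0],0,-0.6],
    [[-200,-88,0],0,-0.6],
    [[-240,-100,0],0,-0.6],
    [[-258,-104,0],0,-0.6],
    [[-261,-104,0],0,-0.6],
  ],
)

```text
t: 5.55
tcp_pos: [0.5329, -0.4044, 0.3258]
tool_rot: [0.611, 0.792, -0.001, -0.001]
force: [0.4, 0.4, -0.3]
finger_gap: 0.308
```

>>> servo_tool(
  rows=[
    [[0,0,0],0,-0.6],
    [[0,0,0],0,-0.6],
  ],
)

```text
t: 5.75
tcp_pos: [0.5326, -0.403, 0.3243]
tool_rot: [0.61, 0.792, -0.001, -0.003]
force: [0.6, 0.0, -0.8]
finger_gap: 0.307
```

Run:
```python
from h import *
to([.5162,-.3342,.33],15.1)
st=sense(); c=st["tcp_pos"][:2]; z=st["tcp_pos"][2]-.1885
s=snapshot("wrist"); np.savez("w5.npz",**s); cv2.imwrite("pics/w5.png",s["image"])
P=wcloud(s)
circ(P,c,.04,z+.009,z+.015,"flange W"); circ(P,(.5162,-.3342),.045,.106,.113,"rim W");circ(P,(.5162,-.3342),.045,.05,.1,"body W")
t=snapshot("scene"); Q=cloud(t); circ(Q,c,.045,z+.005,z+.016,"flange S"); circ(Q,(.5162,-.3342),.045,.104,.113,"rim S")
```

```text
tcp [ 0.5326 -0.403   0.3243] jaw 14.75 F [ 0.6   0.03 -0.79] gap 0.307 t 5.75 tilt [-0.0068  0.0025]
shift [70.8  1.6 -5.5] turn -0.35
flange W 5140 circ [ 0.5313 -0.4022] 0.0319 z [0.1465 0.1477 0.1486]
rim W 1756 circ [ 0.5156 -0.335 ] 0.0301 z [0.1073 0.1089 0.1101]
body W 7094 circ [ 0.5158 -0.3349] 0.034 z [0.0522 0.0546 0.095 ]
flange S 344 circ [ 0.5324 -0.4021] 0.0317 z [0.146  0.1492 0.1507]
rim S 177 circ [ 0.5163 -0.3354] 0.0308 z [0.1043 0.1089 0.1116]
```

View pics/w5.png

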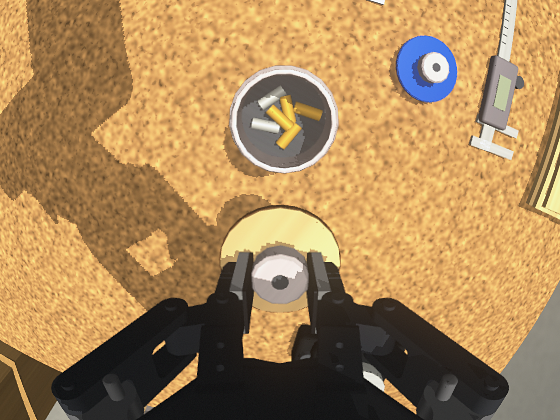

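Wrist view (7th picture): open mouth at (284,119) with spacers inside; the held lid at (280,250) is clear of it. Wrist and scene agree on the relative shift, (69, 2) mm in tool axes.

>>> servo_tool(
  rows=[
    [[15,1,0],0,-0.6],
    [[40,2,0],0,-0.6],
    [[60,2,0],0,-0.6],
    [[69,2,0],0,-0.6],
    [[69,2,0],0,-0.6],
    [[69,2,0],0,-0.6],
    [[69,2,0],0,-0.6],
  ],
)

```text
t: 6.55
tcp_pos: [0.5178, -0.3364, 0.3256]
tool_rot: [0.61, 0.792, -0.001, -0.002]
force: [0.0, 0.3, -0.2]
finger_gap: 0.311
```

```bash
cat > r.py <<'E'
from h import *
def rel(lidz=.1885,w=None):
    to([.5158,-.335,.3],15.1)
    st=sense(); c=st["tcp_pos"][:2]; z=st["tcp_pos"][2]-lidz
    s=snapshot("wrist"); P=wcloud(s)
    a=circ(P,c,.04,z+.009,z+.016,"flange W"); b=circ(P,(.5158,-.335),.045,.05,.1,"body W")
    circ(P,(.5158,-.335),.035,.106,.113,"rim W")
    t=snapshot("scene"); Q=cloud(t); a2=circ(Q,c,.045,z+.006,z+.016,"flange S"); b2=circ(Q,(.5158,-.335),.035,.09,.112,"rim+neck S")
    R=Ro.from_quat(st["tool_rot"]).as_matrix()
    for n,x,y in(("W",a,b),("S",a2,b2)):
        if x is not None and y is not None: print(n,"need tool shift",np.round(R.T@np.r_[y-x,0]*1000,1))
    return s,t
E
python3 -c "
from r import *
rel()"
```

```text
tcp [ 0.5178 -0.3364  0.3256] jaw 14.78 F [ 0.    0.26 -0.25] gap 0.311 t 6.55 tilt [-0.0045 -0.0001]
shift [ 1.8 -1.5 25.6] turn -0.32
flange W 5148 circ [ 0.5174 -0.3359] 0.032 z [0.1478 0.149  0.15  ]
body W 2963 circ [ 0.5157 -0.3332] 0.0339 z [0.0527 0.0769 0.0971]
rim W 670 circ [ 0.515  -0.3311] 0.0295 z [0.1069 0.1089 0.11  ]
flange S 327 circ [ 0.5179 -0.3346] 0.032 z [0.1473 0.1498 0.1517]
rim+neck S 313 circ [ 0.517  -0.3351] 0.034 z [0.0914 0.0993 0.1108]
W need tool shift [ 3.  -0.9  0. ]
S need tool shift [-0.2 -1.   0. ]
```

>>> servo_tool(
  rows=[
    [[0.5,-1.5,5],0,-0.6],
    [[0.5,-1.5,12],0,-0.6],
    [[0.5,-1.5,18],0,-0.6],
    [[0.5,-1.5,22],0,-0.6],
    [[0.5,-1.5,22],0,-0.6],
    [[0.5,-1.5,22],0,-0.6],
    [[0.5,-1.5,22],0,-0.6],
  ],
)

```text
t: 7.35
tcp_pos: [0.516, -0.3363, 0.3036]
tool_rot: [0.61, 0.792, -0.001, -0.002]
force: [0.6, 0.1, 0.1]
finger_gap: 0.309
```

```bash
python3 -c "
from r import *
rel()"
```

```text
tcp [ 0.516  -0.3363  0.3036] jaw 14.77 F [0.61 0.14 0.09] gap 0.309 t 7.35 tilt [-0.0046  0.0002]
shift [1.3 0.1 3.6] turn -0.33
flange W 5141 circ [ 0.5148 -0.3359] 0.0318 z [0.1258 0.127  0.128 ]
body W 2617 circ [ 0.5152 -0.3317] 0.0335 z [0.055  0.092  0.0975]
rim W 618 circ [ 0.5134 -0.3224] 0.0271 z [0.1065 0.1088 0.1099]
flange S 316 circ [ 0.5161 -0.3354] 0.0321 z [0.1254 0.128  0.1298]
rim+neck S 286 circ [ 0.5185 -0.335 ] 0.0343 z [0.0919 0.0983 0.1105]
W need tool shift [ 4.   1.5 -0. ]
S need tool shift [-0.2  2.5 -0. ]
```

>>> servo_tool(
  rows=[
    [[0.3,0.5,3],0,-0.6],
    [[0.3,0.5,5],0,-0.6],
    [[0.3,0.5,7],0,-0.6],
    [[0.3,0.5,9],0,-0.6],
    [[0.3,0.5,9],0,-0.6],
    [[0.3,0.5,9],0,-0.6],
  ],
)

```text
t: 8.05
tcp_pos: [0.5163, -0.3359, 0.2946]
tool_rot: [0.61, 0.792, -0.001, -0.002]
force: [0.4, -0.1, -0.5]
finger_gap: 0.307
```

Spigot is about 4 mm in with no contact force. On down to the seat.

>>> servo_tool(
  rows=[
    [[0,0,1],0,-0.6],
    [[0,0,2],0,-0.6],
    [[0,0,3],0,-0.6],
    [[0,0,3.5],0,-0.6],
    [[0,0,4],0,-0.6],
    [[0,0,4],0,-0.6],
  ],
)

```text
t: 8.65
tcp_pos: [0.5163, -0.3359, 0.2907]
tool_rot: [0.61, 0.792, -0.001, -0.002]
force: [-0.7, 0.3, 1.6]
finger_gap: 0.309
```

>>> servo_tool(
  rows=[
    [[0,0,0.6],0,-0.6],
    [[0,0,0.6],0,-0.6],
    [[0,0,0.6],0,-0.35],
    [[0,0,0.6],0,-0.2],
    [[0,0,0.6],0,0],
    [[0,0,0.6],0,0],
  ],
)

```text
t: 9.25
tcp_pos: [0.5163, -0.3359, 0.2899]
tool_rot: [0.61, 0.792, -0.001, -0.002]
force: [0.4, 0.6, -0.7]
finger_gap: 0.5
```

>>> servo_tool(
  rows=[
    [[0,0,-5],0,0],
    [[0,0,-20],0,0.2],
    [[0,0,-45],0,0.6],
    [[0,0,-60],0,1],
    [[0,0,-60],0,1],
    [[0,0,-60],0,1],
  ],
)

```text
t: 9.85
tcp_pos: [0.5165, -0.3358, 0.3499]
tool_rot: [0.61, 0.792, -0.001, -0.002]
force: [0.7, 0.1, -0.9]
finger_gap: 1.002
```

Run:
```python
from h import *
to([.516,-.3345,.35],15.1)
s=snapshot("wrist"); cv2.imwrite("pics/w6.png",s["image"][100:400,120:440]); t=snapshot("scene")
for n,P in(("W",wcloud(s)),("S",cloud(t))):
    c=(.516,-.335); circ(P,c,.045,.111,.118,n+" flange"); circ(P,c,.025,.121,.135,n+" knob"); circ(P,c,.045,.06,.098,n+" body")
    m=(np.hypot(P[...,0]-c[0],P[...,1]-c[1])<.028)&(P[...,2]>.109)&(P[...,2]<.1185); p=P[m]; A=np.c_[p[:,:2]-c,np.ones(len(p))]; print("plane",np.round(np.linalg.lstsq(A,p[:,2],rcond=None)[0],4),len(p))
```

```text
tcp [ 0.5165 -0.3358  0.3499] jaw 14.77 F [ 0.66  0.11 -0.93] gap 1.002 t 9.85 tilt [-0.0046  0.0002]
shift [ 1.4 -0.1 -0.1] turn -0.33
W flange 4592 circ [ 0.5156 -0.3356] 0.0318 z [0.1129 0.1141 0.1151]
W knob 1522 circ [ 0.5154 -0.3356] 0.0144 z [0.125 0.13  0.131]
W body 1323 circ [ 0.5153 -0.3329] 0.0341 z [0.0644 0.0933 0.0969]
plane [0.0013 0.0005 0.1141] 3407
S flange 388 circ [ 0.5157 -0.3349] 0.0322 z [0.1128 0.1152 0.1171]
S knob 131 circ [ 0.5149 -0.3356] 0.0154 z [0.1226 0.1303 0.1332]
S body 392 circ [ 0.5184 -0.3346] 0.0344 z [0.0625 0.0828 0.0969]
plane [-0.0058  0.0061  0.1153] 284
```

View pics/w6.png

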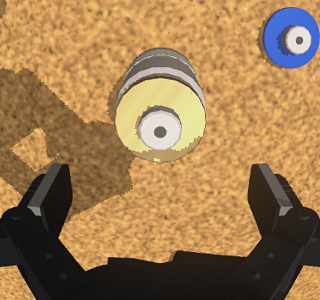

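Lid seated (8th picture: lid at (160,125), flush and level on the canister). Flange top is at 0.114–0.115 with slope under 6 mrad. Next, grip the canister body below the neck.

>>> servo_tool(
  rows=[
    [[1,0,20],0,1],
    [[1,0,45],0,1],
    [[1,0,65],0,1],
    [[1,0,80],0,1],
    [[1,0,95],0,1],
    [[1,0,105],0,1],
    [[1,0,112],0,1],
    [[1,0,112],0,1],
  ],
)

```text
t: 10.75
tcp_pos: [0.5151, -0.3343, 0.2359]
tool_rot: [0.61, 0.792, -0.001, -0.004]
force: [-0.2, 0.4, -0.1]
finger_gap: 1.0
```

>>> servo_tool(
  rows=[
    [[0,0,0],0,0.85],
    [[0,0,0],0,0.7],
    [[0,0,0],0,0.6],
    [[0,0,0],0,0.5],
    [[0,0,0],0,0.4],
    [[0,0,0],0,0.4],
  ],
  force=50,
)

```text
t: 11.35
tcp_pos: [0.5158, -0.3346, 0.2374]
tool_rot: [0.61, 0.792, -0.001, -0.002]
force: [2.8, 0.7, 5.6]
finger_gap: 0.776
```

Run:
```python
from h import *
to([.516,-.3345,.35],15.1)
s=snapshot("wrist"); cv2.imwrite("pics/w7.png",s["image"][100:400,120:440]); t=snapshot("scene")
for n,P in(("W",wcloud(s)),("S",cloud(t))):
    c=(.516,-.335); circ(P,c,.045,.111,.118,n+" flange"); circ(P,c,.025,.121,.135,n+" knob")
```

```text
tcp [ 0.5158 -0.3346  0.2374] jaw 14.76 F [2.82 0.69 5.62] gap 0.776 t 11.35 tilt [-0.0048  0.0009]
shift [   0.3   -0.3 -112.6] turn -0.34
W flange 11225 circ [ 0.5127 -0.3228] 0.0433 z [0.1128 0.1141 0.1152]
W knob 2467 circ [ 0.5144 -0.3335] 0.0139 z [0.1218 0.1288 0.1306]
S flange 171 circ [ 0.5139 -0.3259] 0.0412 z [0.1124 0.1152 0.1171]
S knob 15 circ [ 0.531  -0.3299] 0.0088 z [0.1222 0.1251 0.1312]
```

View pics/w7.png

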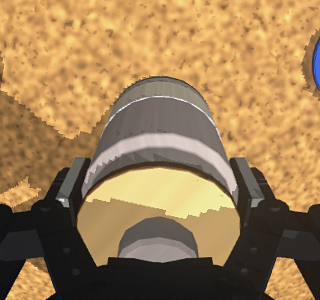

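Body held between the pads below the neck (9th picture: lid at (160,205) on top, pads at (75,190) and (243,190)). Opening reads 66 mm, a fair match for the 68 mm body. Lifting.

>>> servo_tool(
  rows=[
    [[0,0,-3],0,0.4],
    [[0,0,-10],0,0.4],
    [[0,0,-22],0,0.4],
    [[0,0,-38],0,0.4],
    [[0,0,-54],0,0.4],
    [[0,0,-68],0,0.4],
    [[0,0,-76],0,0.4],
    [[0,0,-80],0,0.4],
  ],
)

```text
t: 12.25
tcp_pos: [0.5162, -0.3347, 0.3185]
tool_rot: [0.61, 0.792, -0.001, -0.002]
force: [-0.0, -0.1, -3.6]
finger_gap: 0.778
```

>>> servo_tool(
  rows=[
    [[0,0,-4],0,0.4],
    [[0,0,-12],0,0.4],
    [[0,0,-26],0,0.4],
    [[0,0,-44],0,0.4],
    [[0,0,-62],0,0.4],
    [[0,0,-76],0,0.4],
    [[0,0,-82],0,0.4],
    [[0,0,-84],0,0.4],
  ],
)

```text
t: 13.05
tcp_pos: [0.5166, -0.3347, 0.4037]
tool_rot: [0.61, 0.792, -0.001, -0.001]
force: [0.4, -0.7, -4.0]
finger_gap: 0.778
```

Run:
```python
from h import *
st=sense(); to(st["tcp_pos"]+[.0006,.5912,0],15.15)
c=st["tcp_pos"][:2]; z=st["tcp_pos"][2]-.2374
for n,P in(("W",wcloud(snapshot("wrist"))),("S",cloud(snapshot("scene")))):
    circ(P,c,.04,z+.121,z+.135,n+" knob"); circ(P,c,.045,z+.02,z+.055,n+" body")
    m=(np.hypot(P[...,0]-c[0],P[...,1]-c[1])<.027)&(P[...,2]>z+.109)&(P[...,2]<z+.1185); p=P[m]; A=np.c_[p[:,:2]-c,np.ones(len(p))]; print("plane",np.round(np.linalg.lstsq(A,p[:,2]-z,rcond=None)[0],4),len(p))
```

```text
tcp [ 0.5166 -0.3347  0.4037] jaw 14.76 F [ 0.44 -0.72 -4.02] gap 0.778 t 13.05 tilt [-0.0025 -0.0012]
shift [571.5 151.2  -0.7] turn -0.39
W knob 3541 circ [ 0.5164 -0.3344] 0.04 z [0.2881 0.2949 0.3003]
W body 1808 circ [ 0.5139 -0.3258] 0.0326 z [0.1887 0.2074 0.22  ]
plane [ 0.0062 -0.0018  0.1141] 7689
S knob 52 circ [ 0.5166 -0.3228] 0.0364 z [0.2896 0.2957 0.301 ]
S body 469 circ [ 0.52   -0.3344] 0.034 z [0.1877 0.2045 0.2198]
plane [-0.0016  0.0078  0.1145] 145
```

Lid still flush after the lift, weight about 4 N. Carrying it over to the cell.

>>> servo_tool(
  rows=[
    [[7,2,0],0,0.4],
    [[24,6,0],0,0.4],
    [[50,13,0],0,0.4],
    [[82,22,0],0,0.4],
    [[116,31,0],0,0.4],
    [[150,40,0],0,0.4],
    [[184,49,0],0,0.4],
    [[218,58,0],0,0.4],
  ],
)

```text
t: 13.95
tcp_pos: [0.5161, -0.1062, 0.4021]
tool_rot: [0.61, 0.792, -0.001, -0.003]
force: [0.4, -0.3, -3.1]
finger_gap: 0.776
```

>>> servo_tool(
  rows=[
    [[34,9,0],0,0.4],
    [[68,18,0],0,0.4],
    [[102,27,0],0,0.4],
    [[136,36,0],0,0.4],
    [[164,43,0],0,0.4],
    [[186,49,0],0,0.4],
    [[200,53,0],0,0.4],
    [[206,55,0],0,0.4],
  ],
)

```text
t: 14.75
tcp_pos: [0.5158, 0.1089, 0.4022]
tool_rot: [0.609, 0.793, -0.001, -0.003]
force: [-0.2, -0.4, -2.8]
finger_gap: 0.776
```

Run:
```python
from h import *
st=sense(); to([.5172,.2565,.404],15.15)
```

```text
tcp [0.5158 0.1089 0.4022] jaw 14.91 F [-0.24 -0.41 -2.79] gap 0.776 t 14.75 tilt [-0.0067  0.0018]
shift [142.3  39.3  -1.5] turn -0.24
```

>>> servo_tool(
  rows=[
    [[8,2,0],0,0.4],
    [[28,8,0],0,0.4],
    [[58,16,0],0,0.4],
    [[90,25,0],0,0.4],
    [[118,33,0],0,0.4],
    [[134,37,0],0,0.4],
    [[141,39,0],0,0.4],
    [[142,39,0],0,0.4],
  ],
)

```text
t: 15.55
tcp_pos: [0.5169, 0.2561, 0.4022]
tool_rot: [0.609, 0.793, -0.002, -0.003]
force: [0.3, -0.3, -4.0]
finger_gap: 0.778
```

>>> servo_tool(
  rows=[
    [[0,0,0],0,0.4],
    [[0,0,0],0,0.4],
  ],
)

```text
t: 15.75
tcp_pos: [0.5171, 0.255, 0.4021]
tool_rot: [0.61, 0.793, -0.002, -0.003]
force: [-0.3, 0.5, -3.7]
finger_gap: 0.777
```

```bash
cat > c.py <<'E'
from h import *
def chk(lift=.2374,name=None):
    st=sense(); to([.5172,.2565,.2434],15.15)
    c=st["tcp_pos"][:2]; z=st["tcp_pos"][2]-lift
    s=snapshot("wrist"); t=snapshot("scene"); p=snapshot("top")
    if name: cv2.imwrite(f"pics/{name}.png",np.hstack([s["image"][:,100:460],t["image"][100:310,230:450].repeat(2,0).repeat(2,1)[:420]]))
    for n,P in(("W",wcloud(s)),("S",cloud(t)),("T",cloud(p))):
        circ(P,c,.06,z+.01,z+.055,n+" canbody")
        q=P[(P[...,2]>.03)&(P[...,2]<.085)][:,:2]; o=np.array([.5395,.1733]); e=np.array([-.2614,.9652]); d=q-o; l=d@e; w=d@np.array([e[1],-e[0]])
        q=q[(abs(l)<.15)&(abs(w)<.06)]
        if len(q)>50:
            r=cv2.minAreaRect((q*1000).astype(np.float32)); print(n,"crate",len(q),np.round(r[0],1),np.round(r[1],1),round(r[2],2))
            l=(q-o)@e; print("   ends",np.round([l.min(),l.max()],4))
    return s,t,p
E
python3 -c "
from c import *
chk(name='c1')"
```

```text
tcp [0.5171 0.255  0.4021] jaw 14.87 F [-0.35  0.52 -3.73] gap 0.777 t 15.75 tilt [-0.0076  0.0004]
shift [  1.    1.7 158.7] turn -0.28
W canbody 2068 circ [0.5135 0.264 ] 0.0327 z [0.1785 0.2034 0.2181]
W crate 1915 [514.5 266.8] [94.7 75.1] 14.89
   ends [0.059  0.1343]
S canbody 471 circ [0.5188 0.2511] 0.0342 z [0.1774 0.199  0.2172]
S crate 2041 [540.  171.4] [ 96.4 269.1] 14.97
   ends [-0.1366  0.1325]
T canbody 65 circ [0.5134 0.2356] 0.0272 z [0.1776 0.2002 0.2176]
T crate 686 [544.3 156.4] [ 95.5 230.3] 15.26
   ends [-0.1326  0.0975]
```

View pics/c1.png

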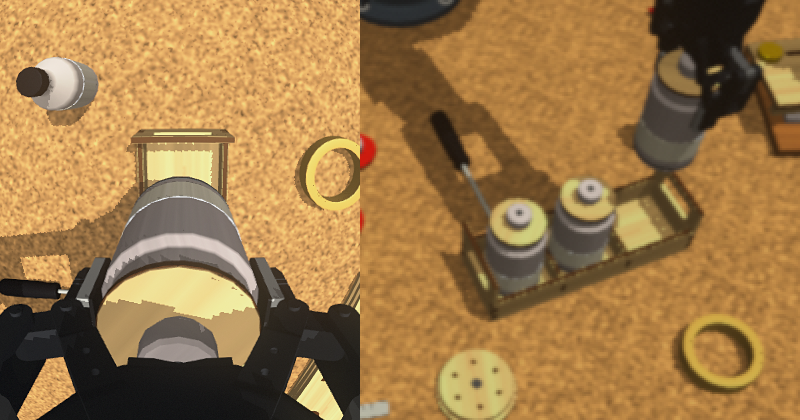

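Picture 10 shows the canister held above the empty cell, lid on, with the crate's end panel at (180,135) and the neighbours undisturbed. It needs a small correction of about (3.5, 0.5) mm before going down.

>>> servo_tool(
  rows=[
    [[1,0.2,3],0,0.4],
    [[3,0.5,12],0,0.4],
    [[3.5,0.5,28],0,0.4],
    [[3.5,0.5,48],0,0.4],
    [[3.5,0.5,68],0,0.4],
    [[3.5,0.5,86],0,0.4],
    [[3.5,0.5,97],0,0.4],
    [[3.5,0.5,100],0,0.4],
  ],
)

```text
t: 16.7
tcp_pos: [0.5155, 0.2588, 0.3005]
tool_rot: [0.61, 0.793, -0.003, -0.004]
force: [0.2, 0.2, -4.1]
finger_gap: 0.78
```

>>> servo_tool(
  rows=[
    [[0,0,0],0,0.4],
    [[0,0,0],0,0.4],
  ],
)

```text
t: 16.9
tcp_pos: [0.5157, 0.2589, 0.3009]
tool_rot: [0.61, 0.793, -0.003, -0.004]
force: [-0.2, 0.1, -4.6]
finger_gap: 0.781
```

Run:
```python
from c import *
s,t,p=chk(); z=sense()["tcp_pos"][2]-.2374
P=cloud(t); circ(P,(.518,.2555),.05,z+.02,z+.098,"S can all")
```

```text
tcp [0.5157 0.2589 0.3009] jaw 14.88 F [-0.17  0.07 -4.57] gap 0.781 t 16.9 tilt [-0.0095  0.0002]
shift [-2.9  1.3 57.5] turn -0.27
W canbody 3553 circ [0.506  0.2963] 0.0452 z [0.0758 0.0847 0.1157]
W crate 4850 [514.2 266.7] [94.6 74.7] 14.9
   ends [0.0592 0.134 ]
S canbody 399 circ [0.525 0.267] 0.0482 z [0.0756 0.0944 0.116 ]
S crate 1922 [540.2 172.2] [ 95.8 271.4] 15.13
   ends [-0.1369  0.1345]
T canbody 57 circ [0.5125 0.2283] 0.0301 z [0.0752 0.098  0.1163]
T crate 690 [545.7 150.7] [ 94.7 218.5] 15.32
   ends [-0.1325  0.0857]
S can all 693 circ [0.5154 0.2555] 0.0472 z [0.0893 0.1283 0.1601]
```

>>> servo_tool(
  rows=[
    [[-1,1,2],0,0.4],
    [[-2,2,8],0,0.4],
    [[-2,2,18],0,0.4],
    [[-2,2,30],0,0.4],
    [[-2,2,40],0,0.4],
    [[-2,2,47],0,0.4],
    [[-2,2,50],0,0.4],
    [[-2,2,50],0,0.4],
  ],
)

```text
t: 17.85
tcp_pos: [0.5177, 0.2575, 0.2506]
tool_rot: [0.61, 0.793, -0.003, -0.004]
force: [-0.9, 1.0, -3.5]
finger_gap: 0.776
```

>>> servo_tool(
  rows=[
    [[0,0,0],0,0.4],
    [[0,0,0],0,0.4],
  ],
)

```text
t: 18.05
tcp_pos: [0.5179, 0.2576, 0.2509]
tool_rot: [0.61, 0.793, -0.003, -0.004]
force: [-0.0, 0.5, -4.5]
finger_gap: 0.779
```

>>> servo_tool(
  rows=[
    [[0,0,1.5],0,0.4],
    [[0,0,3],0,0.4],
    [[0,0,4.5],0,0.4],
    [[0,0,5.5],0,0.4],
    [[0,0,6.5],0,0.4],
    [[0,0,6.5],0,0.4],
    [[0,0,6.5],0,0.4],
  ],
)

```text
t: 18.75
tcp_pos: [0.5178, 0.2576, 0.2444]
tool_rot: [0.61, 0.793, -0.003, -0.004]
force: [0.3, -0.1, -4.5]
finger_gap: 0.777
```

>>> servo_tool(
  rows=[
    [[0,0,0.5],0,0.4],
    [[0,0,1],0,0.4],
    [[0,0,1.3],0,0.4],
    [[0,0,1.3],0,0.4],
  ],
)

```text
t: 19.15
tcp_pos: [0.5178, 0.2576, 0.2434]
tool_rot: [0.61, 0.793, -0.003, -0.004]
force: [-0.5, -0.8, -0.7]
finger_gap: 0.775
```

The load has gone from -4.5 N to -0.7 N, so it is on the floor. Releasing slowly.

>>> servo_tool(
  rows=[
    [[0,0,0.4],0,0.4],
    [[0,0,0.4],0,0.6],
    [[0,0,0.4],0,0.7],
    [[0,0,0.4],0,0.8],
    [[0,0,0.4],0,0.9],
    [[0,0,0.4],0,1],
    [[0,0,0.4],0,1],
    [[0,0,0.4],0,1],
  ],
  force=20,
)

```text
t: 19.95
tcp_pos: [0.5178, 0.2576, 0.243]
tool_rot: [0.61, 0.793, -0.003, -0.004]
force: [-0.1, -0.6, -0.1]
finger_gap: 1.0
```

Run:
```python
from h import *
to(None)
s=snapshot("wrist"); cv2.imwrite("pics/w8.png",s["image"][100:400,120:440]); t=snapshot("scene")
c=(.5172,.257)
for n,P in(("W",wcloud(s)),("S",cloud(t))):
    circ(P,c,.035,.112,.1235,n+" flange")
    m=(np.hypot(P[...,0]-c[0],P[...,1]-c[1])<.027)&(P[...,2]>.112)&(P[...,2]<.1245); p=P[m]; A=np.c_[p[:,:2]-c,np.ones(len(p))]; print("plane",np.round(np.linalg.lstsq(A,p[:,2],rcond=None)[0],4) if len(p) else "",len(p))
```

```text
tcp [0.5178 0.2576 0.243 ] jaw 14.88 F [-0.14 -0.58 -0.14] gap 1.0 t 19.95 tilt [-0.0089  0.0004]
W flange 11375 circ [0.5158 0.2565] 0.0317 z [0.1178 0.12   0.1209]
plane [0.0004 0.0009 0.1201] 7431
S flange 254 circ [0.5162 0.2533] 0.0318 z [0.1149 0.1207 0.1227]
plane [-0.0038 -0.0008  0.1211] 141
```

View pics/w8.png

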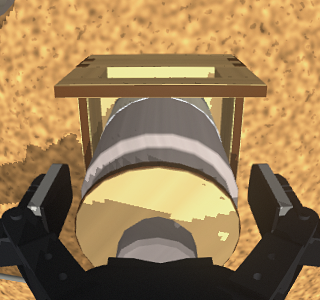

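Picture 11: fingers open and clear, lid flush at (160,215), canister centred in front of the end panel. Flange top is 0.120, level. Withdrawing straight up.

>>> servo_tool(
  rows=[
    [[0,0,-5],0,1],
    [[0,0,-15],0,1],
    [[0,0,-35],0,1],
    [[0,0,-65],0,1],
    [[0,0,-100],0,1],
    [[0,0,-130],0,1],
    [[0,0,-145],0,1],
    [[0,0,-150],0,1],
  ],
)

```text
t: 20.85
tcp_pos: [0.5194, 0.2577, 0.3963]
tool_rot: [0.61, 0.793, -0.0, -0.002]
force: [0.0, 0.7, 0.3]
finger_gap: 1.0
```

>>> servo_tool(
  rows=[
    [[0,60,0],0,1],
    [[-30,110,0],0,1],
    [[-90,140,0],0,1],
    [[-130,150,0],0,1],
    [[-150,150,0],0,1],
    [[-150,150,0],0,1],
    [[-150,150,0],0,1],
    [[-150,150,0],0,1],
  ],
)

```text
t: 21.65
tcp_pos: [0.7022, 0.1521, 0.3948]
tool_rot: [0.609, 0.793, -0.001, -0.003]
force: [-0.5, -0.2, -0.0]
finger_gap: 0.999
```

Run:
```python
from c import *
to(None)
t=snapshot("scene"); p=snapshot("top"); c=np.array([.5165,.256])
cv2.imwrite("pics/final.png",np.hstack([t["image"],])[60:420])
M0={"S":cloud({k:v for k,v in np.load("scene0.npz").items()}),"T":cloud({k:v for k,v in np.load("top0.npz").items()})}
for n,P in(("S",cloud(t)),("T",cloud(p))):
    circ(P,c,.04,.1155,.1245,n+" flange"); circ(P,c,.025,.13,.142,n+" knob"); circ(P,c,.045,.085,.104,n+" body")
    for b in((.541,.171),(.563,.089)): circ(M0[n],b,.022,.13,.142,n+" closed before"); circ(P,b,.022,.13,.142,n+" closed now")
    m=(np.hypot(P[...,0]-c[0],P[...,1]-c[1])<.027)&(P[...,2]>.1155)&(P[...,2]<.1245); q=P[m]; A=np.c_[q[:,:2]-c,np.ones(len(q))]; print("plane",np.round(np.linalg.lstsq(A,q[:,2],rcond=None)[0],4),len(q))
    o=np.array([.5395,.1733]); e=np.array([-.2614,.9652])
    for nm,X in(("before",M0[n]),("now",P)):
        q=X[(X[...,2]>.03)&(X[...,2]<.085)][:,:2]; d=q-o; q=q[(abs(d@e)<.15)&(abs(d@np.array([e[1],-e[0]]))<.06)]
        r=cv2.minAreaRect((q*1000).astype(np.float32)); print(n,"crate",nm,np.round(r[0],1),np.round(r[1],1),round(r[2],2))
```

```text
tcp [0.7022 0.1521 0.3948] jaw 14.93 F [-0.48 -0.21 -0.02] gap 0.999 t 21.65 tilt [-0.0055  0.0024]
S flange few 0
S knob few 0
S body few 0
S closed before 116 circ [0.5409 0.1698] 0.014 z [0.1322 0.1366 0.1389]
S closed now 58 circ [0.5409 0.1668] 0.0141 z [0.1316 0.1361 0.1389]
S closed before 122 circ [0.5637 0.087 ] 0.0142 z [0.1335 0.1369 0.1391]
S closed now 126 circ [0.5628 0.0877] 0.0145 z [0.1317 0.1369 0.1387]
plane [0. 0. 0.] 0
S crate before [539.7 171.9] [ 97.2 270.5] 15.12
S crate now [539.9 171.6] [ 96.  269.4] 15.15
T flange few 0
T knob few 0
T body few 0
T closed before 78 circ [0.539  0.1729] 0.0138 z [0.1333 0.1374 0.1408]
T closed now few 0
T closed before 88 circ [0.5618 0.0909] 0.0141 z [0.1328 0.1369 0.1405]
T closed now 85 circ [0.562  0.0905] 0.0141 z [0.132  0.1375 0.1405]
plane [0. 0. 0.] 0
T crate before [539.2 174.8] [ 95.4 268.3] 15.16
T crate now [561.9  92.4] [95.9 97.1] 14.88
```

View pics/final.png

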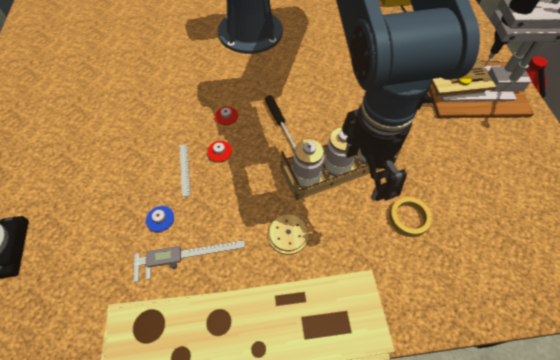

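Picture 12: the arm hides the target cell, while the crate and bench things stand as before. Moving the arm aside to check by numbers.

>>> servo_tool(
  rows=[
    [[-50,-10,0],0,1],
    [[-100,-20,0],0,1],
    [[-150,-30,0],0,1],
    [[-200,-40,0],0,1],
    [[-250,-50,0],0,1],
    [[-300,-60,0],0,1],
    [[-330,-60,0],0,1],
    [[-330,-60,0],0,1],
  ],
)

```text
t: 22.55
tcp_pos: [0.7297, -0.1858, 0.3945]
tool_rot: [0.61, 0.792, -0.001, -0.001]
force: [-0.3, -0.6, -0.1]
finger_gap: 0.999
```

Run:
```python
from c import *
to(None)
t=snapshot("scene"); p=snapshot("top"); c=np.array([.5165,.2555])
M0={n:{k:v for k,v in np.load(f).items()} for n,f in(("S","scene0.npz"),("T","top0.npz"))}
o=np.array([.5395,.1733]); e=np.array([-.2614,.9652])
for n,s in(("S",t),("T",p)):
    P=cloud(s); P0=cloud(M0[n])
    circ(P,c,.04,.1155,.1245,n+" flange"); circ(P,c,.025,.13,.142,n+" knob"); circ(P,c,.042,.085,.104,n+" body")
    m=(np.hypot(P[...,0]-c[0],P[...,1]-c[1])<.027)&(P[...,2]>.1155)&(P[...,2]<.1245); q=P[m]; A=np.c_[q[:,:2]-c,np.ones(len(q))]; print("plane",np.round(np.linalg.lstsq(A,q[:,2],rcond=None)[0],4) if len(q) else "",len(q))
    for b in((.541,.171),(.563,.089)): circ(P,b,.022,.13,.142,n+" closed now")
    for nm,X in(("before",P0),("now",P)):
        q=X[(X[...,2]>.03)&(X[...,2]<.085)][:,:2]; d=q-o; q=q[(abs(d@e)<.15)&(abs(d@np.array([e[1],-e[0]]))<.06)]
        r=cv2.minAreaRect((q*1000).astype(np.float32)); print(n,"crate",nm,np.round(r[0],1),np.round(r[1],1),round(r[2],2))
    # changed bench area: height differences for low things, as world blobs
    d=((abs(P[...,2]-P0[...,2])>.006)&(P[...,2]<.16)&(P0[...,2]<.16)).astype(np.uint8); d=cv2.morphologyEx(d,cv2.MORPH_OPEN,np.ones((3,3)))
    k,l,stt,ce=cv2.connectedComponentsWithStats(d)
    print([(stt[i,4],np.round(P[int(ce[i][1]),int(ce[i][0])],3).tolist()) for i in range(1,k) if stt[i,4]>15])
```

```text
tcp [ 0.7297 -0.1858  0.3945] jaw 14.76 F [-0.32 -0.55 -0.09] gap 0.999 t 22.55 tilt [-0.0028 -0.0005]
S flange 366 circ [0.5159 0.2559] 0.0328 z [0.1184 0.1209 0.1227]
S knob 111 circ [0.5177 0.2546] 0.0149 z [0.1314 0.1367 0.1389]
S body 196 circ [0.5188 0.2536] 0.0337 z [0.0872 0.0984 0.1035]
plane [ 0.0047 -0.0016  0.121 ] 220
S closed now 112 circ [0.5408 0.1698] 0.0138 z [0.1326 0.1367 0.1386]
S closed now 123 circ [0.5631 0.0878] 0.0142 z [0.1328 0.1367 0.1387]
S crate before [539.7 171.9] [ 97.2 270.5] 15.12
S crate now [540.1 171.8] [ 96.6 269.4] 14.84
[(np.int32(1219), [0.541, 0.239, 0.112]), (np.int32(491), [0.559, -0.127, -0.002])]
T flange 289 circ [0.5155 0.2584] 0.0317 z [0.1173 0.1209 0.1239]
T knob 88 circ [0.5154 0.2579] 0.0142 z [0.1324 0.1371 0.1412]
T body 69 circ [0.5158 0.2572] 0.0338 z [0.0869 0.1009 0.1034]
plane [-0.0004 -0.0021  0.1209] 194
T closed now 67 circ [0.5396 0.1737] 0.0137 z [0.1325 0.1373 0.1403]
T closed now few 0
T crate before [539.2 174.8] [ 95.4 268.3] 15.16
T crate now [539.5 174.7] [ 95.1 268.2] 15.42
[(np.int32(623), [0.51, 0.248, 0.135]), (np.int32(675), [0.522, -0.348, -0.001])]
```

```bash
python3 -c "
from station import sign_off; print(sign_off())"
```

```text
the job is handed in; nothing more can be done
None
```

The lid is on the canister, the canister stands upright in the crate's empty end cell, and the job was handed in at about 22.6 s. I gripped the lid by its knob and lowered it onto the rim. Then I gripped the canister below its neck and set it in the cell, stopping when the load came off the wrist.

Last checks, from the top and scene cameras:
- **Lid:** flange top at 0.121 m, as it should be (6 + 110 + 5 mm). Its slope is at most 5 mrad, and it is centred on the canister within about 1 mm in the top view.
- **Canister:** within about 2 mm of the cell's centre, against the 14 mm allowed.
- **Crate and closed canisters:** moved less than about 1 mm. The last top view lost one closed canister (the arm most likely hid it), so its position rests on the scene view.
- **Other things:** a height comparison of both views found changes only where the lid and canister were taken from and put down. I did not measure each bench item singly, and the flat steel rule is below what that comparison can detect.
- **Disagreements:** the two cameras differ by a steady 3 mm in y, so I worked with positions relative within each view. The scene view's circle fit to the canister body, partly hidden, sits about 3–4 mm off its own flange fit. I trusted the top and wrist views there.

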